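# Trace the open joint of a greenhouse vent panel with a probe

### The job

Take the straight-handled probe (not the cross-handled dibber) out of the tool stand and check the vent panel's open joint with it: lower the tip into the open groove at the hinged end and guide it slowly (about 4 cm a second) along to the other end (start and stop within about 2 cm of the ends), keeping it down in the groove all the way. Then lift it out and hang it back upright by its collar in the hole of the stand it came from, and let go; do not disturb the dibber.

Things in the scene. Friction and masses are not known exactly. Their poses are not given: they have to be found in the camera images.
- probe_grip (a point): Loose probe, 171 mm long, 150 g, hanging upright in one stand hole; point at mid-handle, 156 mm above the table at the start; z up the axis. Plain round upright dark wood handle 28 mm thick, 80 mm long; below it a steel collar 56 mm wide, 6 mm thick, underside 46 mm below this point; then a steel shaft 12 mm thick, 8 mm in its last 25 mm.
- probe_tip (a point): Lower end of the probe, a blunt steel tip 6 to 8 mm in diameter, on the handle's axis, 131 mm below probe_grip (25 mm above the table at the start).
- panel: Fixed flat vent panel, x -100 to 170, y -130 to 130 mm, up to 37 high; white sheets 24 mm above the table. Origin at table level under the middle of the open groove; z up. Groove along y from -110 to 110 mm, 30 wide, dark floor at z = 8, rims at z = 24. Hinged end: -y (two dark hinges on the end bar). The joint at x = 85 mm is under a raised aluminium bar: not this one.
- stand: Fixed tool stand: aluminium plate 100 (x) by 220 mm (y), 12 thick, on four thin legs, upper face 110 mm above the table. Origin at table level under its centre, z up. Two round through-holes, 34 mm wide, at x = 0, y = -55 and +55 mm: one holds the probe, the other the dibber, each resting by its collar on the plate.
- dibber_grip (a point): Leave alone: middle of the cross handle of the dibber in the stand's other hole, 142 mm above the table (its top 154). Dark wood bar 24 mm thick, 100 mm long, lying roughly along the stand's x axis on an upright stem, over a 56 mm steel collar and a fat pointed steel shaft.

How it is judged:
On the way, in this order (a step that is already met when the one before it is completed fails the run):
1. the probe's tip is down in the open groove, within 30 mm of its hinged end (y of probe_tip in the frame of panel between -0.115 and -0.08 m and x of probe_tip in the frame of panel between -0.015 and 0.015 m and z of probe_tip in the frame of panel between 0 and 0.02 m), for 0.15 s.
2. the tip, still in the groove, slowly passes the point -60 mm from the groove's middle (within 11 mm, for 0.15 s) (y of probe_tip in the frame of panel between -0.071 and -0.049 m and x of probe_tip in the frame of panel between -0.015 and 0.015 m and z of probe_tip in the frame of panel between 0 and 0.02 m), for 0.15 s.
3. the tip, still in the groove, slowly passes the point -30 mm from the groove's middle (within 11 mm, for 0.15 s) (y of probe_tip in the frame of panel between -0.041 and -0.019 m and x of probe_tip in the frame of panel between -0.015 and 0.015 m and z of probe_tip in the frame of panel between 0 and 0.02 m), for 0.15 s.
4. the tip, still in the groove, slowly passes the point +0 mm from the groove's middle (within 11 mm, for 0.15 s) (y of probe_tip in the frame of panel between -0.011 and 0.011 m and x of probe_tip in the frame of panel between -0.015 and 0.015 m and z of probe_tip in the frame of panel between 0 and 0.02 m), for 0.15 s.
5. the tip, still in the groove, slowly passes the point +30 mm from the groove's middle (within 11 mm, for 0.15 s) (y of probe_tip in the frame of panel between 0.019 and 0.041 m and x of probe_tip in the frame of panel between -0.015 and 0.015 m and z of probe_tip in the frame of panel between 0 and 0.02 m), for 0.15 s.
6. the tip, still in the groove, slowly passes the point +60 mm from the groove's middle (within 11 mm, for 0.15 s) (y of probe_tip in the frame of panel between 0.049 and 0.071 m and x of probe_tip in the frame of panel between -0.015 and 0.015 m and z of probe_tip in the frame of panel between 0 and 0.02 m), for 0.15 s.
7. the tip, still in the groove, reaches the last 30 mm at the plain end (y of probe_tip in the frame of panel between 0.08 and 0.115 m and x of probe_tip in the frame of panel between -0.015 and 0.015 m and z of probe_tip in the frame of panel between 0 and 0.02 m), for 0.15 s.
At the end, for the whole second after the job is handed in: After the trace the probe hangs upright (within 10 degrees) in its hole of the stand, its axis within 18 mm of the hole's centre and its collar down on the plate (handle centre 148 to 164 mm above the table), released (((x of probe_grip in the frame of stand between -0.018 and 0.018 m and y of probe_grip in the frame of stand between -0.073 and -0.037 m) or (x of probe_grip in the frame of stand between -0.018 and 0.018 m and y of probe_grip in the frame of stand between 0.037 and 0.073 m)) and angle between probe_grip's own z axis and vertical below 0.17 rad and z of probe_grip in the frame of stand between 0.148 and 0.164 m); the robot touches nothing.
It fails at once if the dibber is disturbed (its handle moved more than 30 mm) (distance of dibber_grip from where it was at the start of the episode above 0.03 m).
It also fails if it takes over 64 s, if anything falls off the work surface, if the arm or the gripper's body presses on something with over 40 N, if the wrist force passes 120 N, or if a joint passes its speed limit or range.

### The arm

A 6-joint arm with a two-finger parallel gripper is mounted at the origin on the work surface. World frame = base frame: x ahead of the robot, y to its left, z up, the work surface at z = 0. Lengths are in m, angles in rad, forces in N, time in s.
With the tool pointing down it reaches from about 0.275 to 0.725 m from the base axis. Payload 15.9 kg.
Tool frame: the origin (TCP) lies on the centre line of the jaws, within the pads' length; the fingertips stand 14 mm ahead of it and the grasp point (between the pads) lies 5 mm behind it; x points along the fingers, y is the direction in which the jaws open and shut, and the axes are right-handed (so a half turn about x gives the same grasp; the last joint's range is limited). The gripper opens to 85 mm and grips with 20 to 120 N. Pads are 22 mm wide; open, the fingers measure 114 mm over their backs; the gripper's body (76 mm by 85 mm) begins 54 mm behind the grasp point. The pads swing forward as they close: fully open they stand 13 mm farther back than shut.
Start: joints at [-1.166, 0.213, -0.034, 1.323, 0, 1.571], TCP at [0.197, -0.46, 0.245] pointing down, gripper open.
Joint ranges: [-2.98, 2.98], [-0.74, 1.72], [-1.14, 1.35], [-2.1, 2.04], [-1.57, 1.44], [-3.14, 3.14]. Speed limits (rad/s): [1.89, 1.89, 2.39, 2.57, 3.14, 3.14].

### API

Orientations are given as [roll, pitch, yaw] about the fixed x, y, z axes, in that order (R = Rz(yaw) Ry(pitch) Rx(roll)).
In Python, from bench import * gives the robot as it stands.
- The arm moves only by the tool send_rows, never from a script. Its argument "motion" is a list of rows, each an object of numbers: "claw": the closure, from 0 (fully open) to 1 (shut); "x", "y", "z": the shift along the tool's x, y, z in cm; "wx", "wy", "wz": the turn, a rotation vector about the tool's x, y, z in rad. A call has 1 to 10 rows; each row is the pose to reach, as a shift and turn from the pose commanded when the call began, along the tool's axes at that moment; what a row does not reach only later rows make up. A row lasts 1/8 s, in which the tool goes at most 62.5 mm and 10.7 degrees, less where a joint would pass 70% of its speed; a pose out of reach is approached as far as the arm can. A call with a gripper value outside its range is refused whole. The fingers move at their own pace and stop on an object; "newtons" is the grip in N (left out, the last holds). Time passes only in rows, so rows that repeat a pose let the fingers close. It gives the time, the measured TCP pose, the force and the opening at its end, in the units of the state.
- state(): the state, without advancing time (a new reading comes with each control period).
- snapshot(name): name is "scene" or "top" or "wrist"; returns a dict with "color" (480x640x3 uint8, blue, green, red), "K" (3x3 intrinsics, pixels), "R" (3x3) and "t" (3): a world point X has camera coordinates R X + t. Camera axes: x right, y down, z forward; pixel columns grow to the right and rows downward; lengths in m; the calibration is good to about 2 mm. A picture is of the moment at which its call begins. There is no depth.
- sign_off(): hands the job in, once; it reports no verdict.
Trained networks look in a picture, given as the dict that the camera call returned (one of the last four; its "shot" number tells which), for a name from the list of things; names that differ only in an ending like _2 or _b are one class to them, and where a whole thing is asked for, a point or a joint stands for the part that bears it (a point fixed in the world has none). Each returns a list of dicts, best first, with "conf" (0 to 1); they miss things now and then, are a little off and sometimes report something else, mostly with a low value. They report only what shows in the picture. A call takes as long as a camera call.
- recognise(thing, picture): "xyz" ([x, y, z] in m, in world coordinates, good to about 4 mm: the middle of the surface that is visible of it).
The state is a dict: "clock": time; "joints": joint angles; "joint_velocities": joint speeds; "effort": joint torques, N m; "ee_pos": TCP position; "orientation": TCP orientation; "contact_force": force on the tool from outside, world axes, zero at the start; "wrist_torque": the same for the moment, N m; "grip_width": opening from 0.0 (shut) to 1.0 (fully open).
Only numpy, scipy, OpenCV 4.12 (cv2) and the standard library are available. Lean on these libraries where they do the work, as an engineer would, in place of code of your own. Each camera call takes 0.05 s, during which the arm holds its last target. There are 200 camera calls.

## Working session

There is one attempt and no reset: what is moved stays moved. The work goes in short steps, Python scripts to look and compute and a tool call to move; the robot and the scene stay as the last step left them, time stands still between calls to the robot, and variables do not carry over. Pictures are saved under pics/ and viewed, about 8 in all and at most 12, crops included, and the job is handed in when it is done.

Besides the shell and the picture viewer there is one more tool, called after "Call:" as name(argument=value, ...), one argument or row to a line, values as JSON. send_rows: Moves the arm, as the interface text tells. Its arguments: {"type":"object","properties":{"motion":{"type":"array","items":{"type":"object","properties":{"claw":{"type":"number"},"x":{"type":"number"},"y":{"type":"number"},"z":{"type":"number"},"wx":{"type":"number"},"wy":{"type":"number"},"wz":{"type":"number"}}}},"newtons":{"type":"number"}},"required":["motion"]}

```bash
mkdir -p pics; ls; python3 - <<'E'
from bench import *
import cv2
s=state(); print(s['ee_pos'],s['orientation'],s['clock'])
for n in ['scene','top']:
    p=snapshot(n); cv2.imwrite(f'pics/{n}0.png',p['color'])
    for t in ['probe_grip','dibber_grip','stand','panel','probe_tip']:
        print(n,t,[( [round(v,3) for v in d['xyz']],round(d['conf'],2)) for d in recognise(t,p)][:3])
E
```

```text
pics
[ 0.19680834 -0.45929869  0.24481243] [-1.58359773  1.56969796  1.96281761] 0.0
scene probe_grip [([0.537, -0.183, 0.144], 0.71)]
scene dibber_grip [([0.585, -0.284, 0.146], 0.59)]
scene stand [([0.57, -0.25, 0.085], 0.57)]
scene panel [([0.519, 0.226, 0.022], 0.88)]
scene probe_tip [([0.543, -0.187, 0.143], 0.81)]
top probe_grip []
top dibber_grip [([0.567, -0.28, 0.151], 0.86)]
top stand [([0.54, -0.215, 0.115], 0.75)]
top panel [([0.495, 0.251, 0.025], 0.93)]
top probe_tip [([0.529, -0.169, 0.108], 0.82)]
```

View pics/top0.png

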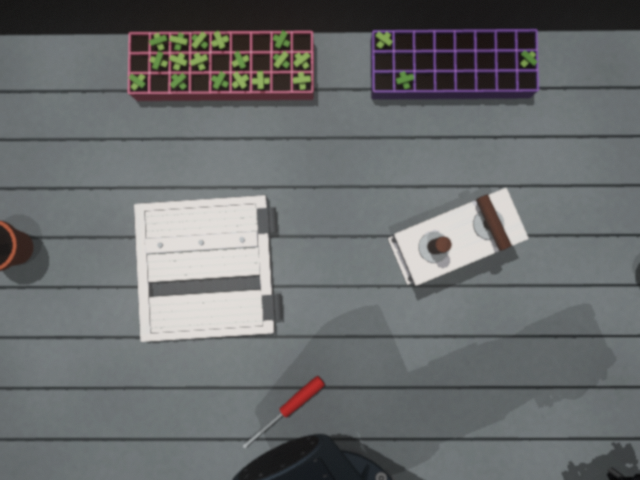

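View pics/scene0.png

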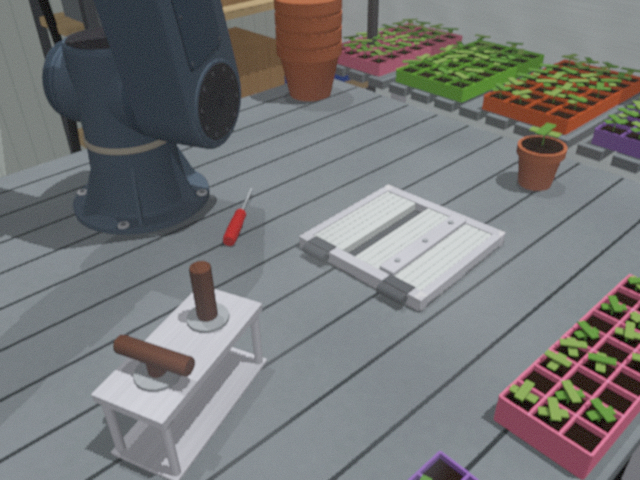

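The top view shows the open groove running from about (149,289) to (260,283), with the hinges at the right (world -y). The stand plate corners are near (508,188), (527,238), (413,286) and (391,237), with the probe at (440,244) and the dibber bar at (493,222). Next I'll zoom in for accurate pixels.

```bash
cat > h.py <<'E'
from bench import *
import numpy as np, cv2
def back(p,uv,z):
    R,t,K=map(np.array,(p['R'],p['t'],p['K']))
    c=-R.T@t; d=R.T@np.linalg.solve(K,[*uv,1.]); return c+d*(z-c[2])/d[2]
def proj(p,X):
    q=np.array(p['K'])@(np.array(p['R'])@np.array(X)+np.array(p['t'])); return q[:2]/q[2]
E
python3 - <<'E'
from h import *
p=snapshot('top'); im=p['color']
a=cv2.resize(im[190:350,130:290],None,fx=2.5*1,fy=2.5,interpolation=cv2.INTER_CUBIC)
b=cv2.resize(im[170:330,380:540],None,fx=2.5,fy=2.5,interpolation=cv2.INTER_CUBIC)
cv2.imwrite('pics/c1.png',np.hstack([a,b]))
g=cv2.cvtColor(im,cv2.COLOR_BGR2GRAY)
m=np.zeros_like(g); m[265:310,145:262]=(g[265:310,145:262]<130)
n,l,st,ce=cv2.connectedComponentsWithStats(m)
i=1+st[1:,4].argmax(); r=cv2.minAreaRect(np.argwhere(l==i)[:,::-1].astype(np.float32)); print(r)
for c in cv2.boxPoints(r): print(c,back(p,c,.024).round(4),back(p,c,.008).round(4))
for c in [(508,188),(527,238),(413,286),(391,237)]: print(c,back(p,c,.11).round(4))
print('cam',(-np.array(p['R']).T@p['t']).round(3))
E
```

```text
((203.82923889160156, 285.3896789550781), (14.408452987670898, 110.80986022949219), 86.25701904296875)
[148.0722 281.8177] [0.4686 0.3608 0.024 ] [0.4685 0.366  0.008 ]
[258.6457  274.58392] [0.4817 0.1439 0.024 ] [0.4818 0.1459 0.008 ]
[259.58627 288.96167] [0.4536 0.1421 0.024 ] [0.4533 0.144  0.008 ]
[149.01279 296.19543] [0.4405 0.3586 0.024 ] [0.44   0.3638 0.008 ]
(508, 188) [ 0.6357 -0.318   0.11  ]
(527, 238) [ 0.5448 -0.35    0.11  ]
(413, 286) [ 0.4596 -0.1439  0.11  ]
(391, 237) [ 0.5479 -0.1055  0.11  ]
cam [0.478 0.011 1.095]
```

View pics/c1.png

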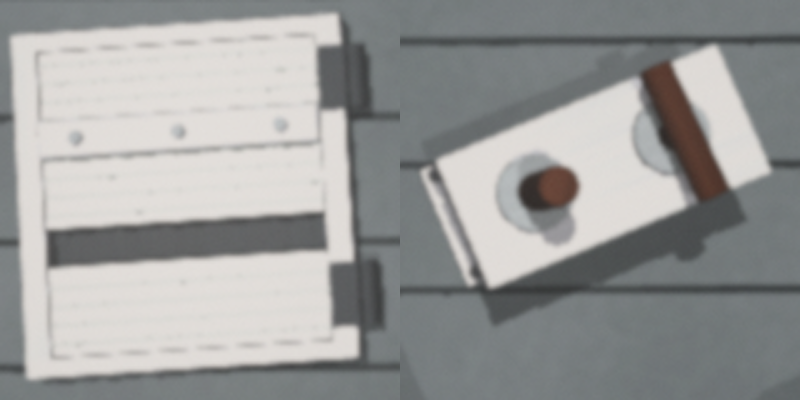

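```bash
cat >> h.py <<'E'
from scipy.spatial.transform import Rotation as Ro
def go(pos,jaw):  # tool down, jaw dir angle (world) -> shift cm & turn in tool axes
    s=state(); R0=Ro.from_euler('xyz',s['orientation']).as_matrix()
    best=None
    for j in (jaw,jaw+np.pi):
        y=np.array([np.cos(j),np.sin(j),0]); x=np.array([0,0,-1.]); T=np.c_[x,y,np.cross(x,y)]
        w=Ro.from_matrix(R0.T@T).as_rotvec()
        if best is None or np.linalg.norm(w)<np.linalg.norm(best): best=w
    print('clock',round(s['clock'],2),'tcp',s['ee_pos'].round(4) if hasattr(s['ee_pos'],'round') else s['ee_pos'],'shift cm',(R0.T@(np.array(pos)-s['ee_pos'])*100).round(2),'turn',best.round(3),'q6',s['joints'][5],'F',np.round(s['contact_force'],1),'w',s['grip_width'])
    return R0
E
python3 - <<'E'
from h import *
p=snapshot('top')
P=np.array([back(p,c,.11) for c in [(506.4,187.6),(528.4,238.8),(416.8,285.6),(394.4,234)]])
print(P.round(4)); c=P.mean(0); yax=(P[2]+P[3]-P[0]-P[1])[:2]; L=np.linalg.norm(yax)/2; W=np.linalg.norm((P[0]+P[3]-P[1]-P[2])[:2])/2
yax/=np.linalg.norm(yax); print('c',c,'L,W',L,W,'y',yax, 'hole',c[:2]+.055*yax,c[:2]-.055*yax)
for n,uv in dict(collar=((537-400)/2.5+380,194/2.5+170)).items(): print(n,back(p,uv,.116))
print('handle top',back(p,((558-400)/2.5+380,186/2.5+170),.196))
G=np.array([back(p,q,.024) for q in [(149.2,282),(260,275.2),(260.4,289.6),(150.8,296.4)]]); print(G.round(4),G.mean(0))
O=np.array([back(p,(u/2.5+130,v/2.5+190),.037) for u,v in [(11,35),(338,13),(358,357),(28,379)]]); print('outer@37',O.round(4))
o=O.mean(0); e=(O[0]+O[3]-O[1]-O[2])[:2]; e/=np.linalg.norm(e); print(e, 'origin',o[:2]-.035*np.array([e[1],-e[0]]))
go([*(c[:2]+.055*yax),.25],np.arctan2(-yax[0],yax[1]))
print('now jaw',Ro.from_euler('xyz',state()['orientation']).as_matrix()[:,1])
E
```

```text
[[ 0.6364 -0.3152  0.11  ]
 [ 0.5434 -0.3525  0.11  ]
 [ 0.4603 -0.1508  0.11  ]
 [ 0.5533 -0.1117  0.11  ]]
c [ 0.54835833 -0.23253465  0.11      ] L,W 0.2189502152178452 0.10056466415495303 y [-0.37940614  0.92523023] hole [ 0.52749099 -0.18164698] [ 0.56922567 -0.28342231]
collar [ 0.52808854 -0.18290235  0.116     ]
handle top [ 0.52918642 -0.18089489  0.196     ]
[[0.4682 0.3586 0.024 ]
 [0.4805 0.1413 0.024 ]
 [0.4524 0.1405 0.024 ]
 [0.4401 0.3551 0.024 ]] [0.46029921 0.24885203 0.024     ]
outer@37 [[0.6204 0.3852 0.037 ]
 [0.6361 0.1298 0.037 ]
 [0.3698 0.1142 0.037 ]
 [0.354  0.3684 0.037 ]]
[-0.06180378  0.99808832] origin [0.46012895 0.24721768]
clock 0.7 tcp [ 0.1969 -0.4596  0.2453] shift cm [ -0.47 -12.53 -41.33] turn [-1.555 -0.     0.   ] q6 1.5707858852930074 F [ 0.4 -0.2 -1. ] w 0.9987866686602709
now jaw [ 3.93830392e-01 -9.19183127e-01 -4.02355707e-05]
```

Call:
send_rows(
  motion=[
    {"x": -0.5,"y": -2,"z": -6,"wx": -0.17,"claw": 0},
    {"x": -0.5,"y": -3.2,"z": -10.5,"wx": -0.35},
    {"x": -0.5,"y": -4.6,"z": -15,"wx": -0.52},
    {"x": -0.5,"y": -6,"z": -20,"wx": -0.7},
    {"x": -0.5,"y": -7.5,"z": -25,"wx": -0.87},
    {"x": -0.5,"y": -9,"z": -30,"wx": -1.04},
    {"x": -0.5,"y": -10.5,"z": -35,"wx": -1.22},
    {"x": -0.5,"y": -11.7,"z": -38.8,"wx": -1.38},
    {"x": -0.5,"y": -12.5,"z": -41.3,"wx": -1.555},
    {"x": -0.5,"y": -12.5,"z": -41.3,"wx": -1.555},
  ],
)

```text
invalid input
```

```bash
python3 - <<'E'
from h import *
p=snapshot('wrist'); im=p['color'].copy()
for X,c in [((.528,-.1815,.196),(0,0,255)),((.5275,-.1816,.116),(0,255,0)),((.5692,-.2834,.116),(255,0,0))]:
    q=proj(p,X); print(q); cv2.drawMarker(im,tuple(int(v) for v in q),c,0,20,2)
cv2.imwrite('pics/w1.png',im)
go([.528,-.1815,.161],np.arctan2(.3794,.9252))
for n in ('wrist','scene'):
  q=snapshot(n); print([(np.round(d['xyz'],3),round(d['conf'],2)) for d in recognise('probe_grip',q)])
E
```

```text
[ -214.59677715 -1373.07783355]
[  46.19301714 -626.82664372]
[ 285.26526869 -620.92834726]
clock 0.75 tcp [ 0.1969 -0.4596  0.2453] shift cm [  8.43 -12.52 -41.38] turn [-1.555  0.    -0.   ] q6 1.5708114508265743 F [-0.9  0.3 -0.5] w 1.0018542874162326
[]
[(array([ 0.539, -0.182,  0.143]), 0.84)]
```

View pics/w1.png

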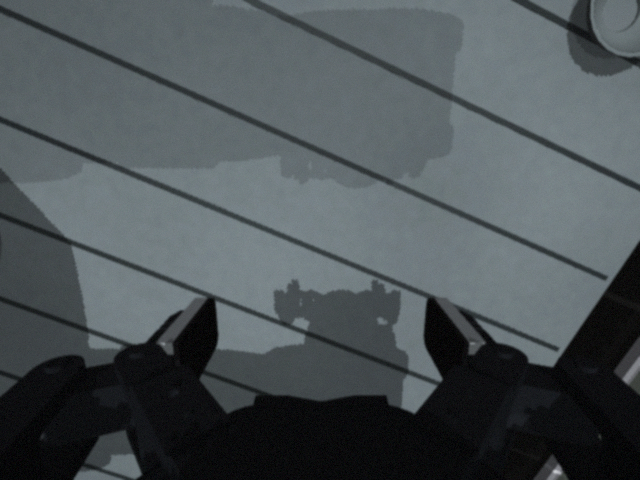

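The move was refused, so this wrist view shows only bare table and the open fingers. I'll resend it with every field filled in on each row.

Call:
send_rows(
  motion=[
    {"x": -0.5,"y": -2,"z": -6,"wx": -0.17,"wy": 0,"wz": 0,"claw": 0},
    {"x": -0.5,"y": -3.2,"z": -10.5,"wx": -0.35,"wy": 0,"wz": 0,"claw": 0},
    {"x": -0.5,"y": -4.6,"z": -15,"wx": -0.52,"wy": 0,"wz": 0,"claw": 0},
    {"x": -0.5,"y": -6,"z": -20,"wx": -0.7,"wy": 0,"wz": 0,"claw": 0},
    {"x": -0.5,"y": -7.5,"z": -25,"wx": -0.87,"wy": 0,"wz": 0,"claw": 0},
    {"x": -0.5,"y": -9,"z": -30,"wx": -1.04,"wy": 0,"wz": 0,"claw": 0},
    {"x": -0.5,"y": -10.5,"z": -35,"wx": -1.22,"wy": 0,"wz": 0,"claw": 0},
    {"x": -0.5,"y": -11.7,"z": -38.8,"wx": -1.38,"wy": 0,"wz": 0,"claw": 0},
    {"x": -0.5,"y": -12.5,"z": -41.3,"wx": -1.555,"wy": 0,"wz": 0,"claw": 0},
    {"x": -0.5,"y": -12.5,"z": -41.3,"wx": -1.555,"wy": 0,"wz": 0,"claw": 0},
  ],
  newtons=60,
)

```text
clock: 2.2
ee_pos: [0.5282, -0.1809, 0.2499]
orientation: [-2.611, 1.57, 2.494]
contact_force: [-0.3, -1.6, -0.2]
grip_width: 1.0
```

```bash
python3 - <<'E'
from h import *
p=snapshot('wrist'); im=p['color'].copy()
for X,c in [((.528,-.1815,.196),(0,0,255)),((.5275,-.1816,.116),(0,255,0)),((.5692,-.2834,.116),(255,0,0))]:
    q=proj(p,X); print(q); cv2.drawMarker(im,tuple(int(v) for v in q),c,0,20,2)
cv2.imwrite('pics/w2.png',im)
go([.528,-.1815,.161],np.arctan2(.3794,.9252))
print([(np.round(d['xyz'],3),round(d['conf'],2)) for d in recognise('probe_grip',p)])
E
```

```text
[318.54925555 275.084342  ]
[318.55906453 240.49755438]
[318.39459907 364.17856352]
clock 2.25 tcp [ 0.5275 -0.1817  0.25  ] shift cm [8.9  0.06 0.01] turn [-0.001 -0.     0.   ] q6 0.8508262920525629 F [-1.6 -1.1 -0.7] w 1.0017539073107378
[(array([ 0.529, -0.176,  0.148]), 0.97), (array([ 0.568, -0.27 ,  0.149]), 0.58)]
```

View pics/w2.png

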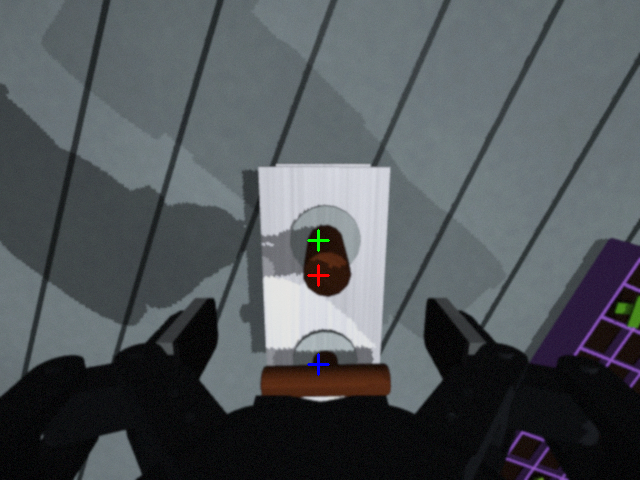

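The wrist view shows the probe handle top at about (327,275) and its collar at (325,238). My markers sit about 7 px to the left, so I'll shift +3 mm in tool y and then descend.

Call:
send_rows(
  motion=[
    {"x": 2,"y": 0.35,"z": 0,"wx": 0,"wy": 0,"wz": 0,"claw": 0},
    {"x": 4,"y": 0.35,"z": 0,"wx": 0,"wy": 0,"wz": 0,"claw": 0},
    {"x": 6,"y": 0.35,"z": 0,"wx": 0,"wy": 0,"wz": 0,"claw": 0},
    {"x": 8,"y": 0.35,"z": 0,"wx": 0,"wy": 0,"wz": 0,"claw": 0},
    {"x": 8.9,"y": 0.35,"z": 0,"wx": 0,"wy": 0,"wz": 0,"claw": 0},
    {"x": 8.9,"y": 0.35,"z": 0,"wx": 0,"wy": 0,"wz": 0,"claw": 0},
    {"x": 8.9,"y": 0.35,"z": 0,"wx": 0,"wy": 0,"wz": 0,"claw": 0.4},
    {"x": 8.9,"y": 0.35,"z": 0,"wx": 0,"wy": 0,"wz": 0,"claw": 1},
    {"x": 8.9,"y": 0.35,"z": 0,"wx": 0,"wy": 0,"wz": 0,"claw": 1},
    {"x": 8.9,"y": 0.35,"z": 0,"wx": 0,"wy": 0,"wz": 0,"claw": 1},
  ],
  newtons=60,
)

```text
clock: 3.55
ee_pos: [0.5307, -0.1807, 0.1616]
orientation: [0.815, 1.57, -0.366]
contact_force: [-0.8, 0.8, 3.4]
grip_width: 0.316
```

Call:
send_rows(
  motion=[
    {"x": 0,"y": 0,"z": 0,"wx": 0,"wy": 0,"wz": 0,"claw": 1},
    {"x": 0,"y": 0,"z": 0,"wx": 0,"wy": 0,"wz": 0,"claw": 1},
  ],
)

```text
clock: 3.8
ee_pos: [0.5308, -0.1808, 0.1616]
orientation: [0.84, 1.57, -0.342]
contact_force: [-0.1, 1.2, 5.1]
grip_width: 0.313
```

Call:
send_rows(
  motion=[
    {"x": -0.7,"y": 0,"z": 0,"wx": 0,"wy": 0,"wz": 0,"claw": 1},
    {"x": -2,"y": 0,"z": 0,"wx": 0,"wy": 0,"wz": 0,"claw": 1},
    {"x": -4,"y": 0,"z": 0,"wx": 0,"wy": 0,"wz": 0,"claw": 1},
    {"x": -6,"y": 0,"z": 0,"wx": 0,"wy": 0,"wz": 0,"claw": 1},
    {"x": -8,"y": 0,"z": 0,"wx": 0,"wy": 0,"wz": 0,"claw": 1},
    {"x": -10,"y": 0,"z": 0,"wx": 0,"wy": 0,"wz": 0,"claw": 1},
    {"x": -11.5,"y": 0,"z": 0,"wx": 0,"wy": 0,"wz": 0,"claw": 1},
    {"x": -12,"y": 0,"z": 0,"wx": 0,"wy": 0,"wz": 0,"claw": 1},
    {"x": -12,"y": 0,"z": 0,"wx": 0,"wy": 0,"wz": 0,"claw": 1},
  ],
)

```text
clock: 4.92
ee_pos: [0.5306, -0.1807, 0.2815]
orientation: [0.852, 1.571, -0.33]
contact_force: [0.2, 0.3, -1.7]
grip_width: 0.31
```

```bash
python3 - <<'E'
from h import *
p=snapshot('scene'); im=p['color'].copy(); s=state(); e=np.array(s['ee_pos'])
# probe_grip nominal 5.6mm below tcp (0.156 vs 0.1616); tip 131 lower
tip=e-[0,0,.0056+.131]; q=proj(p,tip); print('tip',tip,q)
cv2.drawMarker(im,tuple(int(v) for v in q),(0,0,255),0,12,1)
x,y=int(q[0]),int(q[1]); x0=max(0,x-100);y0=max(0,y-160)
cv2.imwrite('pics/s2.png',cv2.resize(im[y0:y0+200,x0:x0+200],None,fx=3,fy=3))
print([(np.round(d['xyz'],4),round(d['conf'],2)) for d in recognise('probe_tip',p)])
u=np.array([.06,.998]);u[0]*=-1
h=np.array([.460,.248])-.098*u
go([*h,.28],np.arctan2(-u[0],u[1])); go([*h,.28],np.arctan2(.3794,.9252)); print(h, (h+.098*2*u))
E
```

```text
tip [ 0.5304517  -0.18064619  0.14442229] [203.77988297 297.80599382]
[(array([ 0.5396, -0.1879,  0.2401]), 0.86)]
clock 5.03 tcp [ 0.5303 -0.1806  0.2808] shift cm [  0.09   6.58 -33.06] turn [ 0.329 -0.     0.001] q6 0.8534996047058215 F [ 0.  -0.8 -0.9] w 0.30982558331525756
clock 5.03 tcp [ 0.5303 -0.1806  0.2808] shift cm [  0.09   6.58 -33.06] turn [-0.    -0.001  0.001] q6 0.8534996047058215 F [ 0.  -0.8 -0.9] w 0.30982558331525756
[0.46588  0.150196] [0.45412  0.345804]
```

View pics/s2.png

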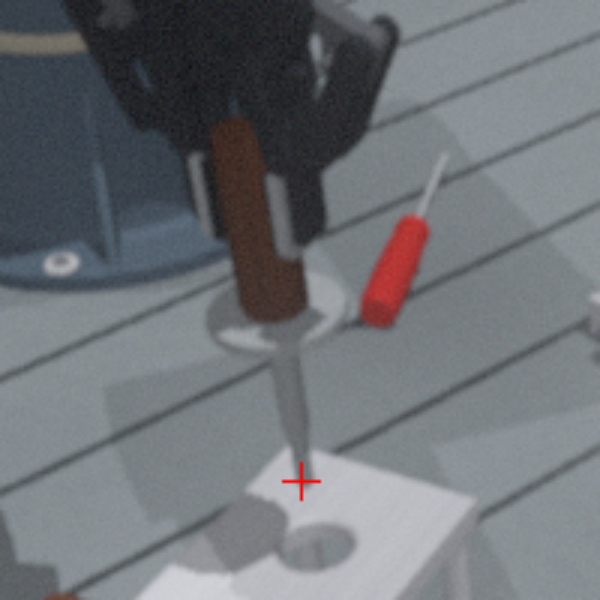

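The probe is upright and clear of the plate, with its tip at about (305,485) in the crop, on my predicted mark (301,481). I'll move it over the hinged end.

Call:
send_rows(
  motion=[
    {"x": 0,"y": 0.4,"z": -2,"wx": 0.02,"wy": 0,"wz": 0,"claw": 1},
    {"x": 0,"y": 1.2,"z": -6,"wx": 0.06,"wy": 0,"wz": 0,"claw": 1},
    {"x": 0,"y": 2.2,"z": -11,"wx": 0.11,"wy": 0,"wz": 0,"claw": 1},
    {"x": 0,"y": 3.2,"z": -16,"wx": 0.16,"wy": 0,"wz": 0,"claw": 1},
    {"x": 0,"y": 4.2,"z": -21,"wx": 0.21,"wy": 0,"wz": 0,"claw": 1},
    {"x": 0,"y": 5.2,"z": -26,"wx": 0.26,"wy": 0,"wz": 0,"claw": 1},
    {"x": 0,"y": 6,"z": -30,"wx": 0.3,"wy": 0,"wz": 0,"claw": 1},
    {"x": 0,"y": 6.4,"z": -32.3,"wx": 0.33,"wy": 0,"wz": 0,"claw": 1},
    {"x": 0,"y": 6.6,"z": -33.1,"wx": 0.33,"wy": 0,"wz": 0,"claw": 1},
    {"x": 0,"y": 6.6,"z": -33.1,"wx": 0.33,"wy": 0,"wz": 0,"claw": 1},
  ],
)

```text
clock: 6.28
ee_pos: [0.466, 0.1505, 0.281]
orientation: [-1.038, 1.57, -2.549]
contact_force: [-0.3, -0.8, -0.7]
grip_width: 0.312
```

Call:
send_rows(
  motion=[
    {"x": 2,"y": 0,"z": 0,"wx": 0,"wy": 0,"wz": 0,"claw": 1},
    {"x": 4,"y": 0,"z": 0,"wx": 0,"wy": 0,"wz": 0,"claw": 1},
    {"x": 6,"y": 0,"z": 0,"wx": 0,"wy": 0,"wz": 0,"claw": 1},
    {"x": 8,"y": 0,"z": 0,"wx": 0,"wy": 0,"wz": 0,"claw": 1},
    {"x": 9.5,"y": 0,"z": 0,"wx": 0,"wy": 0,"wz": 0,"claw": 1},
    {"x": 10,"y": 0,"z": 0,"wx": 0,"wy": 0,"wz": 0,"claw": 1},
    {"x": 10,"y": 0,"z": 0,"wx": 0,"wy": 0,"wz": 0,"claw": 1},
  ],
)

```text
clock: 7.15
ee_pos: [0.4662, 0.1504, 0.1815]
orientation: [1.098, 1.571, -0.414]
contact_force: [0.3, -0.3, -0.7]
grip_width: 0.311
```

```bash
python3 - <<'E'
from h import *
s=state(); e=np.array(s['ee_pos']); tip=e-[0,0,.1366]
ims=[]
p=snapshot('wrist'); im=p['color'].copy()
for X,c in [(tip,(0,0,255)),((.4659,.1502,.024),(0,255,0)),((.460,.248,.008),(0,255,0)),((.4541,.3458,.024),(0,255,0))]:
    q=proj(p,X); print(np.round(X,4),q); cv2.drawMarker(im,tuple(int(v) for v in q),c,0,14,1)
a=cv2.resize(im,(400,300))
p=snapshot('scene'); im=p['color'].copy()
for X,c in [(tip,(0,0,255)),((.4659,.1502,.024),(0,255,0)),((.460,.248,.024),(0,255,0)),((.4541,.3458,.024),(0,255,0))]:
    q=proj(p,X); print(q); cv2.drawMarker(im,tuple(int(v) for v in q),c,0,6,1)
b=cv2.resize(im[150:310,290:510],(800,582)); cv2.imwrite('pics/s3.png',b)
cv2.imwrite('pics/w3.png',p['color'] if 0 else a)
u=np.array([-.06,.998]); go([.4659,.1502,.1496],np.arctan2(.06,.998))
E
```

```text
[0.4662 0.1504 0.0449] [319.50584143 239.39828368]
[0.4659 0.1502 0.024 ] [319.22062374 233.74724163]
[0.46  0.248 0.008] [318.93148198 112.71611471]
[0.4541 0.3458 0.024 ] [318.35307303 -38.95860419]
[349.61471101 240.20820058]
[349.26953625 249.99931494]
[384.30824386 227.43972477]
[415.96457728 207.05786834]
clock 7.25 tcp [0.4664 0.1506 0.1819] shift cm [ 3.23 -0.06  0.04] turn [-0.001 -0.    -0.001] q6 1.824187672491184 F [ 0.2  0.5 -1.6] w 0.3129924563921625
```

View pics/s3.png

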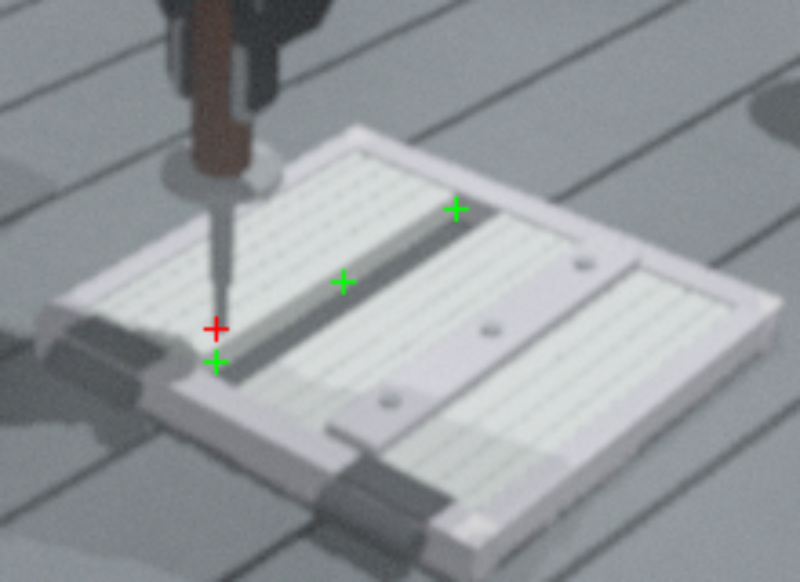

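View pics/w3.png

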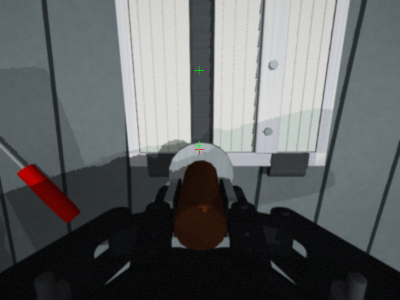

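In the scene view the tip, at about (220,326), hangs over the hinged end of the groove, whose middle there is about (222,370). The wrist view puts the groove about 2 px right of my markers, but the held collar shows the same offset. I'll move +1.5 mm in panel x, then lower the tip.

Call:
send_rows(
  motion=[
    {"x": 0,"y": 0.15,"z": 0,"wx": 0,"wy": 0,"wz": 0,"claw": 1},
    {"x": 0.7,"y": 0.15,"z": 0,"wx": 0,"wy": 0,"wz": 0,"claw": 1},
    {"x": 1.5,"y": 0.15,"z": 0,"wx": 0,"wy": 0,"wz": 0,"claw": 1},
    {"x": 2.3,"y": 0.15,"z": 0,"wx": 0,"wy": 0,"wz": 0,"claw": 1},
    {"x": 2.9,"y": 0.15,"z": 0,"wx": 0,"wy": 0,"wz": 0,"claw": 1},
    {"x": 3.2,"y": 0.15,"z": 0,"wx": 0,"wy": 0,"wz": 0,"claw": 1},
    {"x": 3.2,"y": 0.15,"z": 0,"wx": 0,"wy": 0,"wz": 0,"claw": 1},
    {"x": 3.2,"y": 0.15,"z": 0,"wx": 0,"wy": 0,"wz": 0,"claw": 1},
    {"x": 3.2,"y": 0.15,"z": 0,"wx": 0,"wy": 0,"wz": 0,"claw": 1},
  ],
)

```text
clock: 8.38
ee_pos: [0.4677, 0.1507, 0.1495]
orientation: [1.783, 1.57, 0.271]
contact_force: [0.7, -0.6, -0.7]
grip_width: 0.314
```

```bash
python3 - <<'E'
from h import *
p=snapshot('scene'); im=p['color']
cv2.imwrite('pics/s4.png',cv2.resize(im[210:270,310:400],(800,533),interpolation=cv2.INTER_CUBIC))
go([.4661-.0118,.1502+.196,.1496],np.arctan2(.06,.998))
E
```

```text
clock 8.43 tcp [0.4677 0.1507 0.1495] shift cm [-1.000e-02 -1.800e-01 -1.959e+01] turn [-0.001 -0.    -0.   ] q6 1.8235901166547737 F [ 0.2  0.  -0.8] w 0.31299012661102354
```

View pics/s4.png

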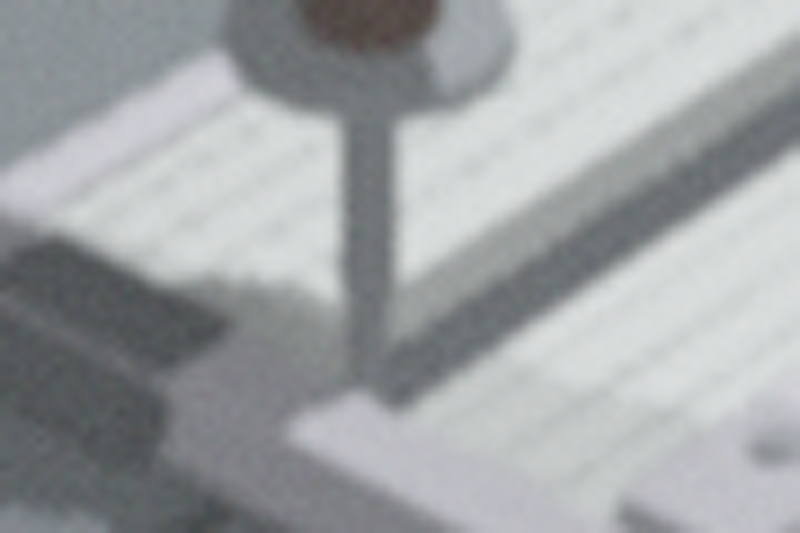

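```bash
python3 - <<'E'
from h import *
p=snapshot('scene'); s=state(); e=np.array(s['ee_pos'])
for z in (.0129,.024,e[2]-.0056-.046-.001):
    q=proj(p,[e[0],e[1],z]); print(z,(q-[310,210])*8.889)
w=np.array([.06,-.998]);
for k in (-.15,0,.15):
  print([((proj(p,[.46+k*0+dx-.06*y,.248+y,.024])-[310,210])*8.889).round(0) for dx in(-.015,.015) for y in (-.08,0)])
g=p['color'].astype(int).sum(2)/3
for u in (352,365,385,398): print(u,[int(v) for v in g[210:262,u]])
E
```

```text
0.0129 [356.58266545 403.9206349 ]
0.024 [357.3141009  358.23972564]
0.09684498075237262 [362.34081024  44.30272172]
[array([355., 287.]), array([607., 127.]), array([463., 348.]), array([715., 183.])]
[array([355., 287.]), array([607., 127.]), array([463., 348.]), array([715., 183.])]
[array([355., 287.]), array([607., 127.]), array([463., 348.]), array([715., 183.])]
352 [76, 78, 78, 75, 75, 84, 104, 110, 114, 112, 117, 122, 122, 120, 118, 120, 117, 113, 118, 114, 116, 116, 113, 115, 117, 118, 116, 115, 114, 113, 115, 112, 118, 115, 122, 118, 119, 121, 119, 118, 118, 121, 124, 123, 137, 161, 183, 188, 192, 192, 188, 194]
365 [169, 168, 168, 166, 168, 164, 157, 150, 144, 157, 186, 206, 215, 218, 217, 213, 211, 210, 214, 217, 217, 219, 219, 215, 206, 184, 165, 157, 157, 158, 152, 138, 122, 113, 114, 112, 113, 116, 127, 158, 184, 198, 200, 196, 195, 194, 200, 198, 199, 199, 196, 192]
385 [215, 217, 217, 213, 210, 214, 218, 216, 218, 218, 217, 211, 196, 169, 160, 156, 158, 156, 145, 127, 116, 111, 113, 112, 120, 143, 185, 210, 216, 214, 214, 216, 215, 217, 218, 217, 217, 212, 208, 211, 214, 217, 217, 218, 214, 205, 195, 191, 197, 197, 192, 188]
398 [218, 219, 216, 206, 184, 164, 157, 157, 158, 152, 133, 121, 111, 113, 115, 113, 126, 164, 193, 211, 216, 213, 212, 214, 216, 218, 218, 215, 216, 212, 213, 216, 218, 219, 219, 217, 211, 209, 209, 216, 216, 209, 210, 209, 205, 198, 194, 189, 174, 164, 158, 157]
```

The tip is in the groove with no contact force. By the scene pixels it sits about 2 mm toward -x, so I'll trace at 5 mm per row with a +1.5 mm correction.

Call:
send_rows(
  motion=[
    {"x": 0,"y": 0.1,"z": -0.2,"wx": 0,"wy": 0,"wz": 0,"claw": 1},
    {"x": 0,"y": 0.15,"z": -0.7,"wx": 0,"wy": 0,"wz": 0,"claw": 1},
    {"x": 0,"y": 0.15,"z": -1.2,"wx": 0,"wy": 0,"wz": 0,"claw": 1},
    {"x": 0,"y": 0.15,"z": -1.7,"wx": 0,"wy": 0,"wz": 0,"claw": 1},
    {"x": 0,"y": 0.15,"z": -2.2,"wx": 0,"wy": 0,"wz": 0,"claw": 1},
    {"x": 0,"y": 0.15,"z": -2.7,"wx": 0,"wy": 0,"wz": 0,"claw": 1},
    {"x": 0,"y": 0.15,"z": -3.2,"wx": 0,"wy": 0,"wz": 0,"claw": 1},
    {"x": 0,"y": 0.15,"z": -3.7,"wx": 0,"wy": 0,"wz": 0,"claw": 1},
    {"x": 0,"y": 0.15,"z": -4.2,"wx": 0,"wy": 0,"wz": 0,"claw": 1},
    {"x": 0,"y": 0.15,"z": -4.7,"wx": 0,"wy": 0,"wz": 0,"claw": 1},
  ],
)

```text
clock: 9.72
ee_pos: [0.4663, 0.1981, 0.1493]
orientation: [2.214, 1.571, 0.702]
contact_force: [-0.2, -0.1, -1.0]
grip_width: 0.312
```

```bash
python3 - <<'E'
from h import *
go([.4543+.0015,.3458,.1496],np.arctan2(.06,.998))
p=snapshot('scene'); s=state(); e=np.array(s['ee_pos']);print((proj(p,[e[0],e[1],.024])-[310,180])*8)
cv2.imwrite('pics/s5.png',cv2.resize(p['color'][180:255,310:410],(800,600),interpolation=cv2.INTER_CUBIC))
E
```

```text
clock 9.72 tcp [0.4663 0.1981 0.1493] shift cm [ -0.03  -0.18 -14.81] turn [-0.001 -0.    -0.   ] q6 1.9134094689759853 F [-0.2 -0.1 -1. ] w 0.3120144152713331
[466.81586675 474.42165739]
```

View pics/s5.png

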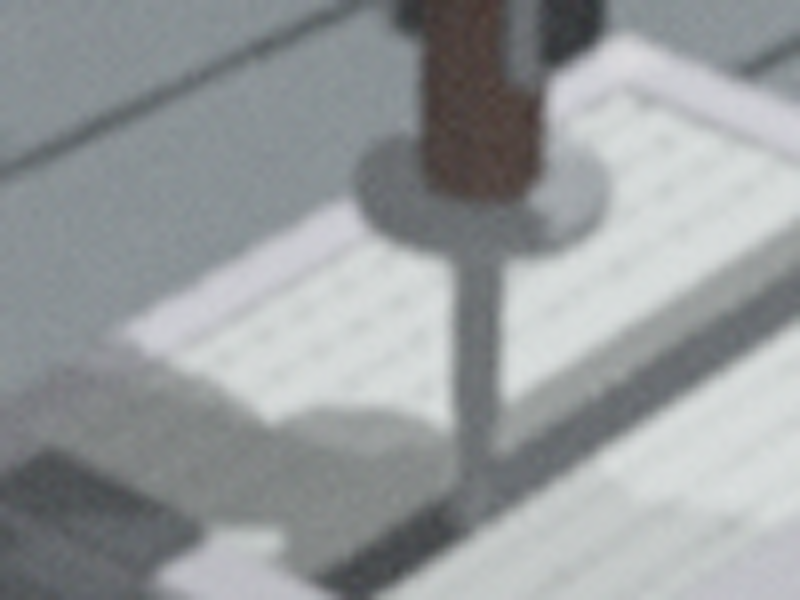

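The tip is at about (472,515), over the dark floor between the rims and well centred. I'll continue the trace.

Call:
send_rows(
  motion=[
    {"x": 0,"y": 0,"z": -0.5,"wx": 0,"wy": 0,"wz": 0,"claw": 1},
    {"x": 0,"y": 0,"z": -1,"wx": 0,"wy": 0,"wz": 0,"claw": 1},
    {"x": 0,"y": 0,"z": -1.5,"wx": 0,"wy": 0,"wz": 0,"claw": 1},
    {"x": 0,"y": 0,"z": -2,"wx": 0,"wy": 0,"wz": 0,"claw": 1},
    {"x": 0,"y": 0,"z": -2.5,"wx": 0,"wy": 0,"wz": 0,"claw": 1},
    {"x": 0,"y": 0,"z": -3,"wx": 0,"wy": 0,"wz": 0,"claw": 1},
    {"x": 0,"y": 0,"z": -3.5,"wx": 0,"wy": 0,"wz": 0,"claw": 1},
    {"x": 0,"y": 0,"z": -4,"wx": 0,"wy": 0,"wz": 0,"claw": 1},
    {"x": 0,"y": 0,"z": -4.5,"wx": 0,"wy": 0,"wz": 0,"claw": 1},
    {"x": 0,"y": 0,"z": -5,"wx": 0,"wy": 0,"wz": 0,"claw": 1},
  ],
)

```text
clock: 11.02
ee_pos: [0.4633, 0.2479, 0.1493]
orientation: [2.469, 1.571, 0.958]
contact_force: [0.1, -0.0, -1.0]
grip_width: 0.312
```

Call:
send_rows(
  motion=[
    {"x": 0,"y": 0,"z": -0.5,"wx": 0,"wy": 0,"wz": 0,"claw": 1},
    {"x": 0,"y": 0,"z": -1,"wx": 0,"wy": 0,"wz": 0,"claw": 1},
    {"x": 0,"y": 0,"z": -1.5,"wx": 0,"wy": 0,"wz": 0,"claw": 1},
    {"x": 0,"y": 0,"z": -2,"wx": 0,"wy": 0,"wz": 0,"claw": 1},
    {"x": 0,"y": 0,"z": -2.5,"wx": 0,"wy": 0,"wz": 0,"claw": 1},
    {"x": 0,"y": 0,"z": -3,"wx": 0,"wy": 0,"wz": 0,"claw": 1},
    {"x": 0,"y": 0,"z": -3.5,"wx": 0,"wy": 0,"wz": 0,"claw": 1},
    {"x": 0,"y": 0,"z": -4,"wx": 0,"wy": 0,"wz": 0,"claw": 1},
    {"x": 0,"y": 0,"z": -4.5,"wx": 0,"wy": 0,"wz": 0,"claw": 1},
    {"x": 0,"y": 0,"z": -5,"wx": 0,"wy": 0,"wz": 0,"claw": 1},
  ],
)

```text
clock: 12.28
ee_pos: [0.4604, 0.2978, 0.1493]
orientation: [-2.219, 1.571, 2.553]
contact_force: [-0.2, -0.5, -0.7]
grip_width: 0.312
```

```bash
python3 - <<'E'
from h import *
go([.4543+.0035,.3458,.1496],np.arctan2(.06,.998))
E
```

```text
clock 12.28 tcp [0.4604 0.2978 0.1493] shift cm [-0.03  0.03 -4.8 ] turn [-0.001 -0.     0.   ] q6 2.0860392743068297 F [-0.2 -0.5 -0.7] w 0.31169654554803244
```

Call:
send_rows(
  motion=[
    {"x": 0,"y": 0,"z": -0.5,"wx": 0,"wy": 0,"wz": 0,"claw": 1},
    {"x": 0,"y": 0,"z": -1,"wx": 0,"wy": 0,"wz": 0,"claw": 1},
    {"x": 0,"y": 0,"z": -1.5,"wx": 0,"wy": 0,"wz": 0,"claw": 1},
    {"x": 0,"y": 0,"z": -2,"wx": 0,"wy": 0,"wz": 0,"claw": 1},
    {"x": 0,"y": 0,"z": -2.5,"wx": 0,"wy": 0,"wz": 0,"claw": 1},
    {"x": 0,"y": 0,"z": -3,"wx": 0,"wy": 0,"wz": 0,"claw": 1},
    {"x": 0,"y": 0,"z": -3.5,"wx": 0,"wy": 0,"wz": 0,"claw": 1},
    {"x": 0,"y": 0,"z": -4,"wx": 0,"wy": 0,"wz": 0,"claw": 1},
    {"x": 0,"y": 0,"z": -4.5,"wx": 0,"wy": 0,"wz": 0,"claw": 1},
    {"x": 0,"y": 0,"z": -4.8,"wx": 0,"wy": 0,"wz": 0,"claw": 1},
  ],
)

```text
clock: 13.52
ee_pos: [0.4575, 0.3458, 0.1493]
orientation: [-1.339, 1.571, -2.851]
contact_force: [-0.0, 0.7, -1.3]
grip_width: 0.312
```

Call:
send_rows(
  motion=[
    {"x": 0,"y": 0,"z": 0,"wx": 0,"wy": 0,"wz": 0,"claw": 1},
    {"x": 0,"y": 0,"z": 0,"wx": 0,"wy": 0,"wz": 0,"claw": 1},
    {"x": 0,"y": 0,"z": 0,"wx": 0,"wy": 0,"wz": 0,"claw": 1},
  ],
)

```text
clock: 13.9
ee_pos: [0.4576, 0.3453, 0.1493]
orientation: [0.446, 1.571, -1.066]
contact_force: [0.5, 0.0, -1.6]
grip_width: 0.315
```

```bash
python3 - <<'E'
from h import *
p=snapshot('scene')
go([.4543+.0035,.3458,.1496],np.arctan2(.06,.998))
cv2.imwrite('pics/s6.png',cv2.resize(p['color'][160:250,350:470],(800,600),interpolation=cv2.INTER_CUBIC))
E
```

```text
clock 13.95 tcp [0.4576 0.3453 0.1493] shift cm [-0.03  0.02 -0.05] turn [-0.001  0.     0.   ] q6 2.158423412746556 F [-0.2 -0.5 -0.9] w 0.3120662598414771
```

View pics/s6.png

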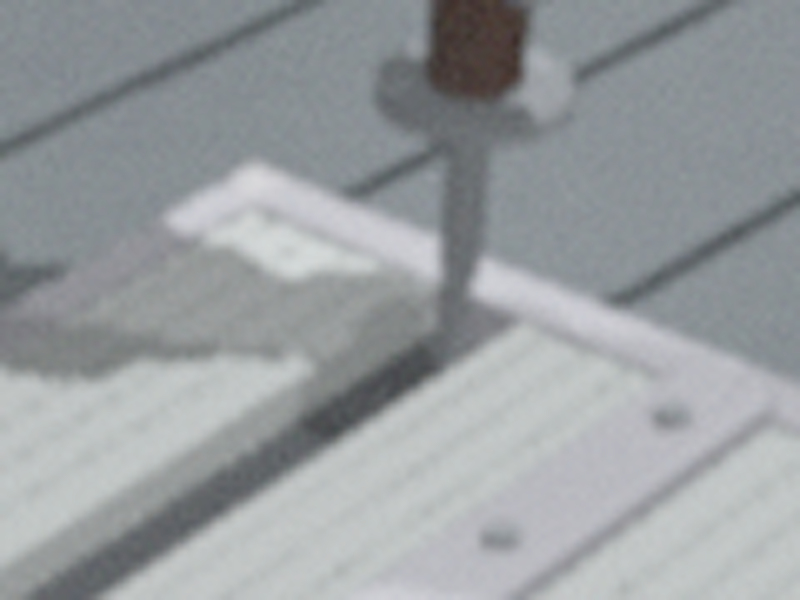

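The tip is at the plain end, about (450,355), still between the rims and just short of the end wall. I'll lift it out.

Call:
send_rows(
  motion=[
    {"x": -1,"y": 0,"z": 0,"wx": 0,"wy": 0,"wz": 0,"claw": 1},
    {"x": -3,"y": 0,"z": 0,"wx": 0,"wy": 0,"wz": 0,"claw": 1},
    {"x": -5,"y": 0,"z": 0,"wx": 0,"wy": 0,"wz": 0,"claw": 1},
    {"x": -7,"y": 0,"z": 0,"wx": 0,"wy": 0,"wz": 0,"claw": 1},
    {"x": -9,"y": 0,"z": 0,"wx": 0,"wy": 0,"wz": 0,"claw": 1},
    {"x": -11,"y": 0,"z": 0,"wx": 0,"wy": 0,"wz": 0,"claw": 1},
    {"x": -12.5,"y": 0,"z": 0,"wx": 0,"wy": 0,"wz": 0,"claw": 1},
    {"x": -13.2,"y": 0,"z": 0,"wx": 0,"wy": 0,"wz": 0,"claw": 1},
    {"x": -13.2,"y": 0,"z": 0,"wx": 0,"wy": 0,"wz": 0,"claw": 1},
  ],
)

```text
clock: 15.08
ee_pos: [0.4577, 0.3455, 0.2817]
orientation: [2.142, 1.57, 0.63]
contact_force: [0.1, -0.3, -1.8]
grip_width: 0.311
```

```bash
python3 - <<'E'
from h import *
go([.5308,-.1808,.2815],np.arctan2(.3794,.9252))
E
```

```text
clock 15.07 tcp [0.4577 0.3455 0.2817] shift cm [ 0.    4.19 52.97] turn [-0.33  -0.    -0.001] q6 2.158443822151254 F [ 0.1 -0.3 -1.8] w 0.3113259207502321
```

Call:
send_rows(
  motion=[
    {"x": 0,"y": 0.2,"z": 2,"wx": -0.01,"wy": 0,"wz": 0,"claw": 1},
    {"x": 0,"y": 0.5,"z": 6,"wx": -0.03,"wy": 0,"wz": 0,"claw": 1},
    {"x": 0,"y": 0.9,"z": 11,"wx": -0.06,"wy": 0,"wz": 0,"claw": 1},
    {"x": 0,"y": 1.3,"z": 16,"wx": -0.1,"wy": 0,"wz": 0,"claw": 1},
    {"x": 0,"y": 1.7,"z": 21,"wx": -0.13,"wy": 0,"wz": 0,"claw": 1},
    {"x": 0,"y": 2.1,"z": 26,"wx": -0.16,"wy": 0,"wz": 0,"claw": 1},
    {"x": 0,"y": 2.5,"z": 31,"wx": -0.19,"wy": 0,"wz": 0,"claw": 1},
    {"x": 0,"y": 2.8,"z": 36,"wx": -0.22,"wy": 0,"wz": 0,"claw": 1},
    {"x": 0,"y": 3.1,"z": 39,"wx": -0.25,"wy": 0,"wz": 0,"claw": 1},
    {"x": 0,"y": 3.2,"z": 40,"wx": -0.25,"wy": 0,"wz": 0,"claw": 1},
  ],
)

```text
clock: 16.32
ee_pos: [0.5129, -0.0534, 0.2807]
orientation: [-1.923, 1.57, 3.097]
contact_force: [0.6, 0.8, -1.6]
grip_width: 0.315
```

```bash
python3 - <<'E'
from h import *
go([.5308,-.1808,.2815],np.arctan2(.3794,.9252))
E
```

```text
clock 16.32 tcp [ 0.5129 -0.0534  0.2807] shift cm [-0.09 -2.14 12.69] turn [-0.082 -0.     0.001] q6 1.1600603531997777 F [ 0.6  0.8 -1.6] w 0.31531106281219895
```

Call:
send_rows(
  motion=[
    {"x": 0,"y": -0.4,"z": 2.5,"wx": -0.02,"wy": 0,"wz": 0,"claw": 1},
    {"x": 0,"y": -1,"z": 6,"wx": -0.05,"wy": 0,"wz": 0,"claw": 1},
    {"x": 0,"y": -1.6,"z": 9.5,"wx": -0.08,"wy": 0,"wz": 0,"claw": 1},
    {"x": 0,"y": -2,"z": 12,"wx": -0.082,"wy": 0,"wz": 0,"claw": 1},
    {"x": 0,"y": -2.1,"z": 12.7,"wx": -0.082,"wy": 0,"wz": 0,"claw": 1},
    {"x": 0,"y": -2.1,"z": 12.7,"wx": -0.082,"wy": 0,"wz": 0,"claw": 1},
    {"x": 0,"y": -2.1,"z": 12.7,"wx": -0.082,"wy": 0,"wz": 0,"claw": 1},
  ],
)

```text
clock: 17.2
ee_pos: [0.5318, -0.1783, 0.2814]
orientation: [2.433, 1.571, 1.254]
contact_force: [1.1, 0.5, -1.5]
grip_width: 0.313
```

```bash
python3 - <<'E'
from h import *
go([.5308,-.1808,.1625],np.arctan2(.3794,.9252))
E
```

```text
clock 17.2 tcp [ 0.5318 -0.1783  0.2814] shift cm [11.89 -0.19  0.2 ] turn [ 0.003 -0.    -0.   ] q6 0.8553136126410575 F [ 1.1  0.5 -1.5] w 0.31282293421316665
```

Call:
send_rows(
  motion=[
    {"x": 0,"y": 0,"z": 0,"wx": 0,"wy": 0,"wz": 0,"claw": 1},
    {"x": 1,"y": 0,"z": 0,"wx": 0,"wy": 0,"wz": 0,"claw": 1},
    {"x": 2,"y": 0,"z": 0,"wx": 0,"wy": 0,"wz": 0,"claw": 1},
    {"x": 2,"y": 0,"z": 0,"wx": 0,"wy": 0,"wz": 0,"claw": 1},
  ],
)

```text
clock: 17.7
ee_pos: [0.5312, -0.1792, 0.2601]
orientation: [-2.274, 1.569, 2.829]
contact_force: [0.7, 0.1, -0.9]
grip_width: 0.315
```

```bash
python3 - <<'E'
from h import *
go([.5308,-.1808,.1625],np.arctan2(.3794,.9252))
E
```

```text
clock 17.7 tcp [ 0.5312 -0.1792  0.2601] shift cm [ 9.76 -0.08  0.15] turn [ 0.002 -0.001  0.001] q6 0.8545306550738215 F [ 0.7  0.1 -0.9] w 0.31507181575686927
```

Call:
send_rows(
  motion=[
    {"x": 1.5,"y": -0.1,"z": 0.1,"wx": 0,"wy": 0,"wz": 0,"claw": 1},
    {"x": 3,"y": -0.1,"z": 0.1,"wx": 0,"wy": 0,"wz": 0,"claw": 1},
    {"x": 4.5,"y": -0.1,"z": 0.1,"wx": 0,"wy": 0,"wz": 0,"claw": 1},
    {"x": 6,"y": -0.1,"z": 0.1,"wx": 0,"wy": 0,"wz": 0,"claw": 1},
    {"x": 7.5,"y": -0.1,"z": 0.1,"wx": 0,"wy": 0,"wz": 0,"claw": 1},
    {"x": 8.7,"y": -0.1,"z": 0.1,"wx": 0,"wy": 0,"wz": 0,"claw": 1},
    {"x": 9.3,"y": -0.1,"z": 0.1,"wx": 0,"wy": 0,"wz": 0,"claw": 1},
    {"x": 9.6,"y": -0.1,"z": 0.1,"wx": 0,"wy": 0,"wz": 0,"claw": 1},
    {"x": 9.7,"y": -0.1,"z": 0.1,"wx": 0,"wy": 0,"wz": 0,"claw": 1},
    {"x": 9.7,"y": -0.1,"z": 0.1,"wx": 0,"wy": 0,"wz": 0,"claw": 1},
  ],
)

```text
clock: 18.95
ee_pos: [0.5314, -0.1807, 0.1646]
orientation: [0.853, 1.57, -0.327]
contact_force: [-0.1, 0.2, -1.4]
grip_width: 0.312
```

Call:
send_rows(
  motion=[
    {"x": 0.1,"y": 0,"z": 0,"wx": 0,"wy": 0,"wz": 0,"claw": 1},
    {"x": 0.1,"y": 0,"z": 0,"wx": 0,"wy": 0,"wz": 0,"claw": 0.6},
    {"x": 0.1,"y": 0,"z": 0,"wx": 0,"wy": 0,"wz": 0,"claw": 0.5},
    {"x": 0.1,"y": 0,"z": 0,"wx": 0,"wy": 0,"wz": 0,"claw": 0},
    {"x": 0.1,"y": 0,"z": 0,"wx": 0,"wy": 0,"wz": 0,"claw": 0},
    {"x": 0.1,"y": 0,"z": 0,"wx": 0,"wy": 0,"wz": 0,"claw": 0},
    {"x": 0.1,"y": 0,"z": 0,"wx": 0,"wy": 0,"wz": 0,"claw": 0},
  ],
)

```text
clock: 19.82
ee_pos: [0.5312, -0.1807, 0.1633]
orientation: [1.131, 1.571, -0.049]
contact_force: [-0.9, 1.0, 0.3]
grip_width: 1.0
```

Released from about 2 mm up. I'll retract and check.

Call:
send_rows(
  motion=[
    {"x": -1.5,"y": 0,"z": 0,"wx": 0,"wy": 0,"wz": 0,"claw": 0},
    {"x": -3,"y": 0,"z": 0,"wx": 0,"wy": 0,"wz": 0,"claw": 0},
    {"x": -5,"y": 0,"z": 0,"wx": 0,"wy": 0,"wz": 0,"claw": 0},
    {"x": -7,"y": 0,"z": 0,"wx": 0,"wy": 0,"wz": 0,"claw": 0},
    {"x": -9,"y": 0,"z": 0,"wx": 0,"wy": 0,"wz": 0,"claw": 0},
    {"x": -11,"y": 0,"z": 0,"wx": 0,"wy": 0,"wz": 0,"claw": 0},
    {"x": -12,"y": 0,"z": 0,"wx": 0,"wy": 0,"wz": 0,"claw": 0},
    {"x": -12,"y": 0,"z": 0,"wx": 0,"wy": 0,"wz": 0,"claw": 0},
  ],
)

```text
clock: 20.82
ee_pos: [0.5315, -0.1808, 0.2841]
orientation: [0.87, 1.569, -0.31]
contact_force: [-0.3, 0.4, -0.5]
grip_width: 1.004
```

```bash
python3 - <<'E'
from h import *
p=snapshot('scene'); a=cv2.resize(p['color'][220:480,60:300],(554,600))
w=snapshot('wrist'); b=cv2.resize(w['color'][140:460,240:400],(246,492)); b=cv2.copyMakeBorder(b,0,108,0,0,0)
cv2.imwrite('pics/end.png',np.hstack([a,b]))
for t in ('probe_grip','dibber_grip'): print(t,[(np.round(d['xyz'],3),round(d['conf'],2)) for d in recognise(t,p)])
s=state();print(s['clock'],s['ee_pos'],s['contact_force'])
E
```

```text
probe_grip [(array([ 0.539, -0.182,  0.143]), 0.68)]
dibber_grip [(array([ 0.587, -0.281,  0.145]), 0.84)]
21.025 [ 0.53088611 -0.18054395  0.28260947] [-0.5768597  -0.89850248 -0.85820499]
```

View pics/end.png

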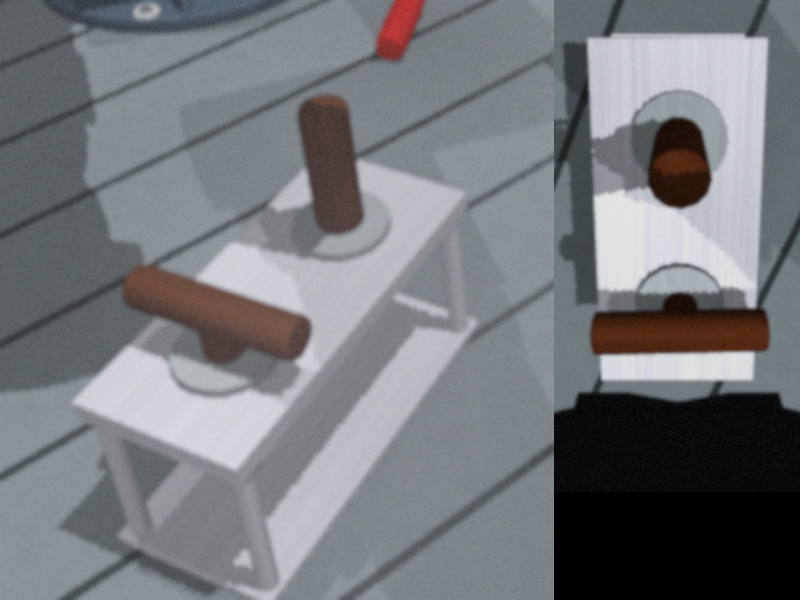

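The probe is upright with its collar flat on the plate, centred at about (340,222). The dibber hasn't moved and the gripper is clear, so I'm handing the job in.

```bash
python3 -c "
from bench import *
print(sign_off())"
```

```text
the job is handed in; nothing more can be done
None
```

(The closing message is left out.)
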